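# Clear the bay, slide the parts bin home

### The arm

A 6-joint arm with a two-finger parallel gripper is mounted at the origin on the work surface. World frame = base frame: x ahead of the robot, y to its left, z up, the work surface at z = 0. Lengths are in m, angles in rad, forces in N, time in s.
With the tool pointing down it reaches from about 0.375 to 0.975 m from the base axis. Payload 3.8 kg.
Tool frame: the origin (TCP) lies midway between the tips of the shut fingers; the grasp point (between the pads) lies 19 mm behind it; z points along the fingers, y is the line along which they close (so a half turn about z gives the same grasp; the last joint's range is limited). The gripper opens to 85 mm and grips with 20 to 120 N. Pads are 22 mm wide; open, the fingers measure 114 mm over their backs; the gripper's body (76 mm by 85 mm) begins 54 mm behind the grasp point. The pads swing forward as they close: fully open they stand 13 mm farther back than shut.
Start: joints at [1.251, 0.264, 1.604, -0, 1.274, -0.037], TCP at [0.188, 0.648, 0.231] pointing down, gripper open.
Joint ranges: [-2.63, 2.63], [-0.94, 2.18], [0.31, 2.57], [-1.31, 4.45], [0, 2.66], [-2.55, 2.55]. Speed limits (rad/s): [2.57, 2.57, 3.14, 3.14, 3.14, 3.14].

### API

Orientations are given as a rotation vector (axis times angle).
In Python, from workcell import * gives the robot as it stands. The module is installed in compiled form; this text tells all that it offers.
- The arm moves only by the tool apply_moves, never from a script. Its arguments are lists of equal length, an entry for each row: "fingers": the opening, from 0 (shut) to 1 (fully open); "travel": the shift along the tool's x, y, z normalised to -1 to 1, where 1 is 0.05 m, a list of three; "rotation": the turn, a rotation vector about the tool's x, y, z normalised to -1 to 1, where 1 is 6 degrees, a list of three. In form: {"fingers": [fingers, ...], "travel": [[dx, dy, dz], ...], "rotation": [[ax, ay, az], ...]}. A call has 1 to 12 rows; each row shifts and turns the commanded pose from where the row before left it, along the tool's axes as they then stand; what a row does not reach is not made up. A row lasts 1/10 s, in which the tool goes at most 50 mm and 8.59 degrees, less where a joint would pass 70% of its speed; a pose out of reach is approached as far as the arm can. A call with a number of a shift or a turn outside -1 to 1 is refused whole. A call with a gripper value outside its range is refused whole. The fingers move at their own pace and stop on an object; "newtons" is the grip in N (left out, the last holds). Time passes only in rows, so rows that do not move let the fingers close. It gives the time, the measured TCP pose, the force, the opening and the grip force at its end, in the units of the state.
- read_state(): the state, without advancing time (a new reading comes with each control period).
- read_camera(name): name is "side" or "top"; returns a dict with "image" (420x560x3 uint8, red, green, blue), "fx", "fy", "cx", "cy" (pixels), "extrinsics" (4x4, takes a point from world to camera coordinates). Camera axes: x right, y down, z forward; pixel columns grow to the right and rows downward; lengths in m; the calibration is good to about 2 mm. A picture is of the moment at which its call begins. There is no depth.
- finish_job(): hands the job in; it is judged then, once.
Trained networks look in the newest picture that a camera, given by its name, has taken for a name from the list of things; names that differ only in an ending like _2 or _b are one class to them, and where a whole thing is asked for, a point or a joint stands for the part that bears it (a point fixed in the world has none). Each returns a list of dicts, best first, with "p" (0 to 1); they miss things now and then, are a little off and sometimes report something else, mostly with a low value. They report only what shows in the picture. A call takes as long as a camera call. They do not tell look-alikes from the thing itself.
- regions_of(camera, name): "mask" (420x560 bool, what is visible of it) and "bbox" ([left, top, width, height] in pixels, round what is visible of it).
- tip_of(camera, name): "location" ([column, row] in pixels: a listed point, or the origin of a listed thing).
The state is a dict: "time": time; "q": joint angles; "joint_vel": joint speeds; "joint_torque": joint torques, N m; "tool_pos": TCP position; "tcp_rot": TCP orientation; "wrist_force": force on the tool from outside, world axes, zero at the start; "torque": the same for the moment, N m; "width": opening from 0.0 (shut) to 1.0 (fully open); "grip_force": force on a finger pad.
Only numpy, scipy, OpenCV 4.12 (cv2) and the standard library are available. Lean on these libraries where they do the work, as an engineer would, in place of code of your own. Each camera call takes 0.05 s, during which the arm holds its last target. There are 200 camera calls.

### The job

The belt pulley and the small carton were left in and in front of the empty bay of the divider rack: pick them out and stand them upright, side by side, on the floor of the shallow steel tray, set down rather than dropped. Then gently slide the pulled-out cardboard bin along the bench, without lifting it or pressing hard on it, straight into that empty bay until it is fully home like its neighbours. Leave the neighbouring bins and everything else on the bench where they are.

Things in the scene. Friction and masses are not known exactly. Their poses are not given: they have to be found in the camera images.
- rack: (All sizes and offsets here in mm.) Fixed dark-steel divider rack on the bench with three bays side by side along its y, open at the robot's side (its -x). Origin: bench level, middle of the centre bay. Bay centres at y = -110, 0, +110. Four upright dividers 6 thick, 40 high, at y = +-55 and +-165, from x = -58 to +61, leave bays 104 wide. Back panel 75 high, 336 wide, its front face at x = +57.
- bay: The empty bay, marked by a thin white paper sheet (108 x 100, no thickness to speak of) lying in it. Origin: centre of the bay at bench level; axes as the rack's: x points into the bay away from the robot, the bay mouth is at x = -58, the back panel at x = +57. A bin is home when its origin is here and its axes are parallel.
- bin: The pulled-out open-topped cardboard bin holding three steel sleeves lying along x: 110 long (x), 90 wide (y), walls 4 thick, side and back (+x) walls 60 high, front (-x, robot side) wall 46 high; 0.3 to 0.6 kg; thin board that crushes above about 20 N. Origin: centre of its underside. x points to its back, which goes into the bay first. It stands on the bench in front of the empty bay, skewed.
- neighbour_a: Bystander: a like cardboard bin (110 x 90 x 60) holding small boxes, home in another bay. Origin: centre of underside.
- neighbour_b: Bystander: a like cardboard bin (110 x 90 x 60) holding black rubber discs, home in another bay. Origin: centre of underside.
- pulley: Stray bare-aluminium V-belt pulley standing inside the empty bay: grooved rim 52 diameter, 20 high, with a plain hub 26 diameter on top, from 20 to 44 high; 0.25 kg. Origin: centre of underside, z up along its axis.
- carton: Stray closed cardboard carton standing between the bin and the bay mouth: 44 (x) by 36 (y) by 46 high, 0.15 kg. Origin: centre of underside.
- tray: Fixed shallow open steel tray, left or right of the rack: 170 (x) by 130 (y) by 25 high outside, walls and floor 3 thick. Origin: centre of underside.
- shipping_box: Bystander: fixed closed cardboard shipping box 150 x 120 x 60 high, on the other side of the rack from the tray. Origin: centre of underside.
- bearing: Bystander: steel bearing ring 40 diameter, 14 high, on the bench just in front of neighbour_a. Origin: centre of underside.
- plug: Bystander: small brass plug standing in front of neighbour_b, 34 diameter, 38 high. Origin: centre of underside.
- wrench: Bystander: steel wrench about 180 long lying at the left of the rack. Its origin lies about the middle of it, at bench level, x along it.
- tape: Bystander: clear roll, ring 90 diameter, 24 high, at the right of the rack. Origin: centre of underside.
- canister: Bystander: can 72 diameter, 90 high, close to the left end of the rack. Origin: centre of underside.
- jar: Bystander: jar 60 diameter, 120 high, close to the right end of the rack. Origin: centre of underside.
Things that resemble listed ones, but are neither listed nor needed, are in the scene too. What is shaped like the neighbour_a but blue or red is not meant. What is shaped like the bin but purple or yellow is not meant.

How it is judged:
By the outcome, as a careful person would: the job done as asked, in the order asked, and still so for the second after the job is handed in, with the robot touching nothing.
It also fails if it takes over 72 s, if anything falls off the work surface, if the arm or the gripper's body presses on something with over 40 N, if the wrist force passes 120 N, or if a joint passes its speed limit or range.

## Working session

There is one attempt and no reset: what is moved stays moved. The work goes in short steps, Python scripts to look and compute and a tool call to move; the robot and the scene stay as the last step left them, time stands still between calls to the robot, and variables do not carry over. Pictures are saved under pics/ and viewed, at most 10 in all, crops included, and the job is handed in when it is done.

Besides the shell and the picture viewer there is one more tool, called after "Call:" as name(argument=value, ...) on one line, values as JSON. apply_moves: Moves the arm, as the interface text tells. Scaled input: -1 to 1 covers 0.05 m each way for a shift and 6 degrees each way for a turn. Its arguments: {"type":"object","properties":{"fingers":{"type":"array","items":{"type":"number"}},"travel":{"type":"array","items":{"type":"array","items":{"type":"number"}}},"rotation":{"type":"array","items":{"type":"array","items":{"type":"number"}}},"newtons":{"type":"number"}},"required":["fingers","travel","rotation"]}

```bash
mkdir -p pics; cat > h.py <<'E'
from workcell import *
import numpy as np, cv2
from scipy.spatial.transform import Rotation as R
def ray(c,px,z):
    E=c["extrinsics"];d=np.array([(px[0]-c["cx"])/c["fx"],(px[1]-c["cy"])/c["fy"],1.])
    o=-E[:3,:3].T@E[:3,3];d=E[:3,:3].T@d
    return o+d*(z-o[2])/d[2]
def proj(c,P):
    E=c["extrinsics"];p=np.atleast_2d(P)@E[:3,:3].T+E[:3,3]
    return np.c_[p[:,0]/p[:,2]*c["fx"]+c["cx"],p[:,1]/p[:,2]*c["fy"]+c["cy"]]
def shot(n,f=None):
    c=read_camera(n)
    if f: cv2.imwrite("pics/"+f,c["image"][:,:,::-1])
    return c
E
python3 - <<'E'
from h import *
s=read_state();print(s["time"],s["tool_pos"],s["tcp_rot"],s["width"]);print(R.from_rotvec(s["tcp_rot"]).as_matrix().round(3))
for n in("top","side"):
    c=shot(n,n+"0.png");E=c["extrinsics"];print(n,c["fx"],(-E[:3,:3].T@E[:3,3]).round(3),E[:3,:3].round(2).tolist())
    for k in "rack bay bin neighbour_a pulley carton tray bearing plug".split():
        for d in tip_of(n,k)[:4]: print(k,round(d["p"],2),np.round(d["location"]),ray(c,d["location"],0).round(3))
E
```

```text
0.0 [0.18813248 0.64746619 0.22991593] [-0.44269837 -3.10982343  0.00354725] 1.0028158106581455
[[-0.96   0.279 -0.001]
 [ 0.279  0.96  -0.002]
 [ 0.    -0.002 -1.   ]]
top 543.9382146823971 [ 0.277 -0.032  1.412] [[-0.03, -1.0, -0.03], [-0.99, 0.03, -0.13], [0.13, 0.03, -0.99]]
bay 0.68 [333. 120.] [ 0.684 -0.145  0.   ]
bin 0.88 [346. 184.] [ 0.512 -0.17   0.   ]
bin 0.87 [340. 256.] [ 0.324 -0.148  0.   ]
bin 0.72 [415. 308.] [ 0.186 -0.332  0.   ]
neighbour_a 0.96 [291. 123.] [ 0.68  -0.032  0.   ]
neighbour_a 0.89 [221. 253.] [0.34  0.161 0.   ]
neighbour_a 0.62 [281. 210.] [0.449 0.003 0.   ]
neighbour_a 0.59 [250. 130.] [0.666 0.078 0.   ]
pulley 0.71 [330. 122.] [ 0.679 -0.137  0.   ]
carton 0.66 [334. 146.] [ 0.613 -0.144  0.   ]
carton 0.16 [136. 127.] [0.685 0.386 0.   ]
tray 0.86 [418. 214.] [ 0.427 -0.352  0.   ]
plug 0.46 [258. 157.] [0.592 0.06  0.   ]
plug 0.25 [415. 209.] [ 0.439 -0.347  0.   ]
side 430.3042643519515 [0.401 0.815 0.723] [[-1.0, -0.05, -0.01], [-0.03, 0.63, -0.78], [0.05, -0.78, -0.63]]
bay 0.67 [199. 184.] [ 0.686 -0.162  0.   ]
bin 0.8 [328. 190.] [ 0.321 -0.148  0.   ]
bin 0.68 [258. 184.] [ 0.517 -0.169  0.   ]
bin 0.61 [370. 154.] [ 0.183 -0.342  0.   ]
neighbour_a 0.88 [328. 275.] [0.332 0.165 0.   ]
neighbour_a 0.74 [188. 243.] [0.663 0.079 0.   ]
neighbour_a 0.71 [276. 225.] [0.455 0.003 0.   ]
pulley 0.71 [201. 186.] [ 0.678 -0.15   0.   ]
carton 0.58 [224. 191.] [ 0.608 -0.131  0.   ]
tray 0.92 [294. 153.] [ 0.418 -0.336  0.   ]
bearing 0.69 [222. 212.] [ 0.601 -0.041  0.   ]
bearing 0.45 [221. 242.] [0.585 0.07  0.   ]
plug 0.75 [224. 242.] [0.578 0.069 0.   ]
```

```bash
python3 - <<'E'
import cv2
a=cv2.imread("pics/top0.png");cv2.imwrite("pics/t1.png",cv2.resize(a[80:290,200:480],None,fx=2.85,fy=2.85,interpolation=cv2.INTER_CUBIC))
a=cv2.imread("pics/side0.png");cv2.imwrite("pics/s1.png",cv2.resize(a[110:320,130:410],None,fx=2.85,fy=2.85,interpolation=cv2.INTER_CUBIC))
E
```

```text
(no output)
```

View pics/t1.png

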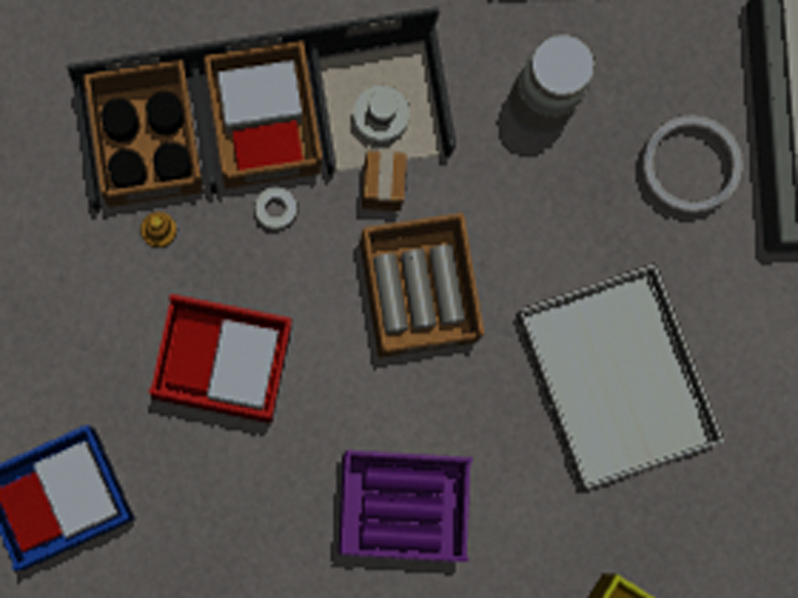

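View pics/s1.png

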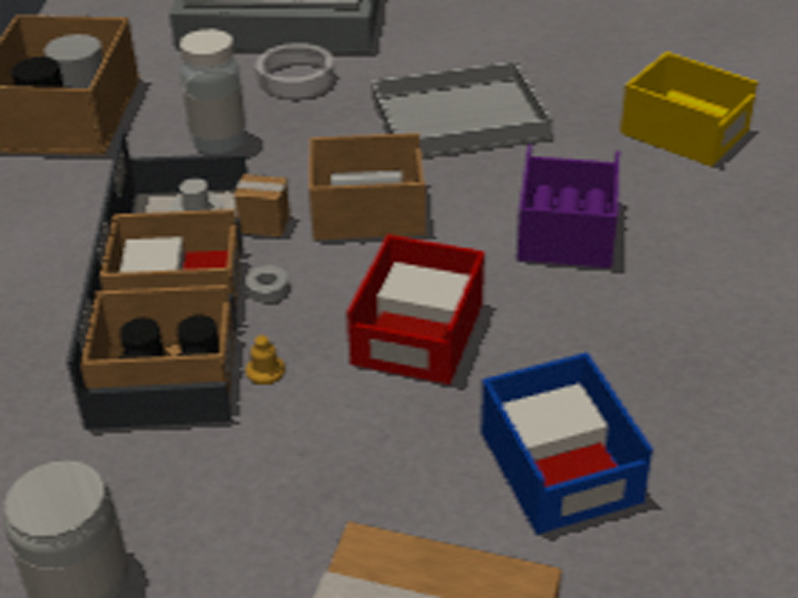

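Crop of the top view: the wanted empty bay is right (crop 380,110) with the pulley in it; carton at (385,180); brown bin with sleeves at (422,285); tray at (620,378). Look-alikes: purple bin (405,505), yellow bin (625,590), red (220,358) and blue (65,500) bins – rejected by colour.

```bash
cat > fit.py <<'E'
from h import *
from scipy.optimize import least_squares
def fit(obs,x0):
    # obs: list of (cam, Nx3 model pts, Nx2 pix)
    def f(p):
        M=R.from_euler('z',p[2]).as_matrix();t=np.r_[p[:2],0]
        return np.concatenate([(proj(c,np.array(m)@M.T+t)-px).ravel() for c,m,px in obs])
    r=least_squares(f,x0);return r.x,np.abs(r.fun).max()
def box(x,y,z,cx=0,cy=0): # bl, br, fr, fl
    return np.array([[x/2+cx,y/2+cy,z],[x/2+cx,-y/2+cy,z],[-x/2+cx,-y/2+cy,z],[-x/2+cx,y/2+cy,z]])
E
cat > m1.py <<'E'
from fit import *
c=shot("top");s=shot("side")
T=lambda L:np.array(L)/2.85+[200,80]-0.35
S=lambda L:np.array(L)/2.85+[130,110]-0.35
ob={}
ob['bin']=([(c,box(.11,.09,.06),T([(362,230),(463,216),(482,340),(380,355)])),(s,box(.11,.09,.06)[[3,0]],S([(419,211-24),(313,188)]))][:1],[.51,-.17,0])
ob['tray']=([(c,box(.17,.13,.025),T([(517,314),(655,266),(722,439),(584,490)]))],[.42,-.34,.3])
bk=[[.061,.168,.075],[.061,-.168,.075]]
ob['rack']=([(c,bk,T([(70,67),(437,12)])),(c,[[-.058,-.168,.04],[-.058,.168,.04]],T([(455,158),(92,205)]))],[.67,-.04,.1])
ob['na']=([(c,box(.11,.09,.06),T([(206,54),(304,42),(319,177),(221,190)]))],[.67,-.04,.1])
ob['carton']=([(c,box(.044,.036,.046),T([(367,153),(405,151),(403,197),(363,196)]))],[.61,-.13,.1])
res={}
for k,(o,x0) in ob.items():
    p,e=fit(o,x0);res[k]=p;print(k,p[:2].round(4),np.degrees(p[2]).round(1),round(e,2))
pul=ray(c,T([(382,104)])[0],.044);print("pulley",pul)
E3=lambda p,m:np.array(m)@R.from_euler('z',p[2]).as_matrix().T+np.r_[p[:2],0]
ims=[c["image"].copy(),s["image"].copy()]
big=[]
for cam,off in((c,(200,80)),(s,(130,110))):
    im=cv2.resize(cam["image"][off[1]:off[1]+210,off[0]:off[0]+280,::-1],None,fx=2.85,fy=2.85,interpolation=cv2.INTER_CUBIC)
    def dr(P,col):
        q=((proj(cam,P)-off+.35)*2.85).astype(np.int32);cv2.polylines(im,[q.reshape(-1,1,2)],True,col,1)
    for k,b in(('bin',(.11,.09,.06)),('tray',(.17,.13,.025)),('na',(.11,.09,.06)),('carton',(.044,.036,.046))):
        for z in(0,b[2]): dr(E3(res[k],box(b[0],b[1],z)),(0,255,0))
    for y in(-.165,-.055,.055,.165): dr(E3(res['rack'],box(.119,.006,.04,.0015,y)),(255,255,0))
    dr(E3(res['rack'],box(.004,.336,.075,.059)),(255,255,0))
    dr(E3(res['rack'],box(.1,.108,0,0,-.11)),(255,0,255))
    a=np.linspace(0,6.28,30)
    for r,z in((.013,.044),(.026,.02)): dr(np.c_[pul[0]+r*np.cos(a),pul[1]+r*np.sin(a),0*a+z],(0,0,255))
    big.append(im)
cv2.imwrite("pics/ov_t.png",big[0]);cv2.imwrite("pics/ov_s.png",big[1])
E
python3 m1.py
```

```text
bin [ 0.5121 -0.1692] 6.0 0.65
tray [ 0.4292 -0.3451] 17.6 1.04
rack [ 0.6743 -0.0349] 6.1 1.44
na [ 0.6709 -0.0339] 4.7 3.22
carton [ 0.6166 -0.1418] -4.2 1.18
pulley [ 0.68227923 -0.14246089  0.044     ]
```

View pics/ov_t.png

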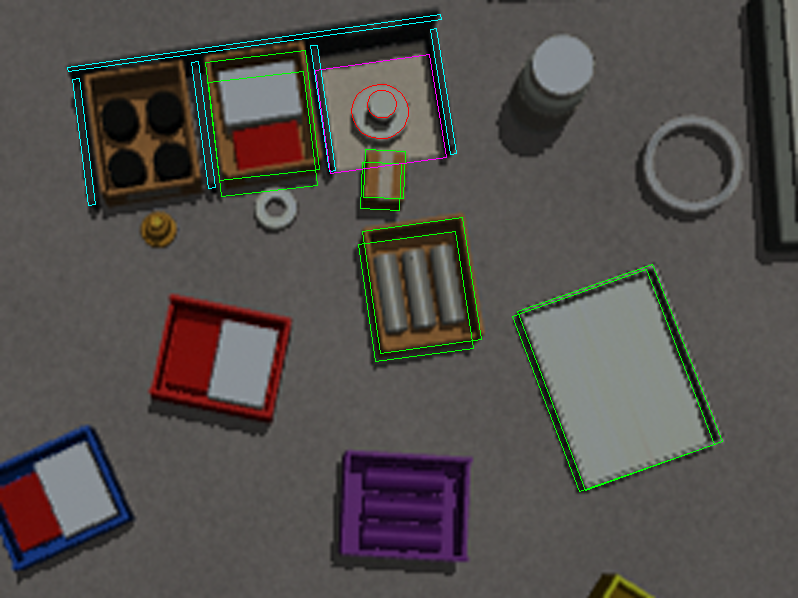

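View pics/ov_s.png

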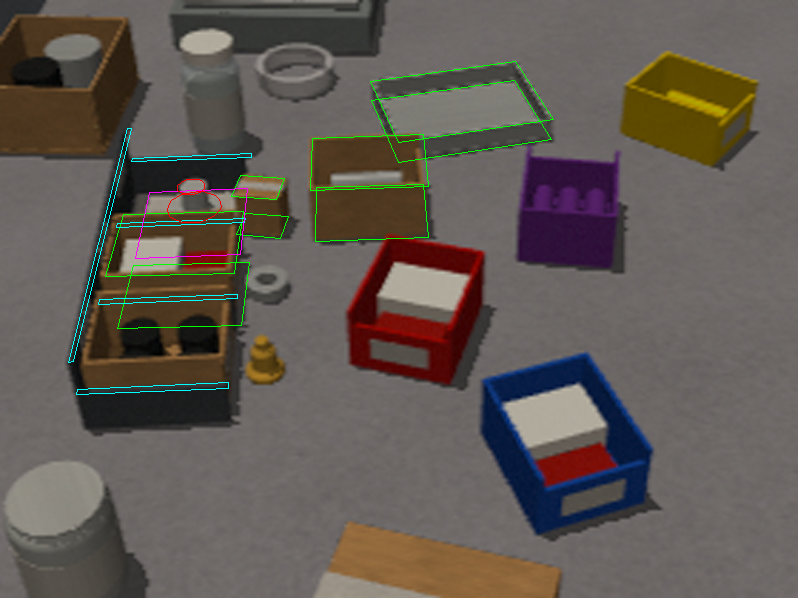

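Overlays fit within a few mm: carton (0.615,-0.142), pulley (0.682,-0.142), bin (0.512,-0.169), tray (0.429,-0.345, 17.6°), rack yaw about 6–7°. I'll take the carton first.

```bash
cat >> h.py <<'E'
def go(P,yaw,pos=None):
    """turn (in 6 deg units about tool z, world yaw deg), then shift in units of .05 m in the turned tool frame"""
    s=read_state();M=R.from_rotvec(s["tcp_rot"]).as_matrix();p=s["tool_pos"] if pos is None else np.array(pos)
    y=np.radians(90+yaw);ya=np.r_[np.cos(y),np.sin(y),0];za=np.r_[0,0,-1.]
    T=np.c_[np.cross(ya,za),ya,za]
    rv=R.from_matrix(M.T@T).as_rotvec(degrees=True)/6
    print("at",p.round(4),"turn",rv.round(2),"shift",(T.T@(np.array(P)-p)/.05).round(2))
    return T
E
python3 - <<'E'
from h import *
go([.612,-.142,.16],-2)
E
```

```text
at [0.1883 0.6482 0.2313] turn [ 0.   -0.   -2.37] shift [ -9.02 -15.5    1.43]
```

Call:
apply_moves(fingers=[0.62, 0.62, 0.62, 0.62, 0.62, 0.62, 0.62, 0.62, 0.62, 0.62, 0.62, 0.62], travel=[[0, 0, 0], [0, 0, 0], [0, 0, 0], [-0.45, -0.775, 0], [-0.45, -0.775, 0], [-0.45, -0.775, 0], [-0.45, -0.775, 0], [-0.45, -0.775, 0], [-0.45, -0.775, 0], [-0.45, -0.775, 0], [-0.45, -0.775, 0], [-0.45, -0.775, 0]], rotation=[[0, 0, -0.79], [0, 0, -0.79], [0, 0, -0.79], [0, 0, 0], [0, 0, 0], [0, 0, 0], [0, 0, 0], [0, 0, 0], [0, 0, 0], [0, 0, 0], [0, 0, 0], [0, 0, 0]], newtons=25)

```text
time: 2.3
tool_pos: [0.3792, 0.291, 0.2316]
tcp_rot: [0.054, 3.14, 0.001]
wrist_force: [0.6, 0.4, 0.5]
width: 0.618
grip_force: 0.0
```

Call:
apply_moves(fingers=[0.62, 0.62, 0.62, 0.62, 0.62, 0.62, 0.62, 0.62, 0.62, 0.62, 0.62, 0.62], travel=[[-0.45, -0.775, 0], [-0.45, -0.775, 0], [-0.45, -0.775, 0], [-0.45, -0.775, 0], [-0.45, -0.775, 0], [-0.45, -0.775, 0], [-0.45, -0.775, 0], [-0.45, -0.775, 0], [-0.45, -0.775, 0], [-0.45, -0.775, 0], [-0.02, 0, 0.7], [0, 0, 0.7]], rotation=[[0, 0, 0], [0, 0, 0], [0, 0, 0], [0, 0, 0], [0, 0, 0], [0, 0, 0], [0, 0, 0], [0, 0, 0], [0, 0, 0], [0, 0, 0], [0, 0, 0], [0, 0, 0]])

```text
time: 3.5
tool_pos: [0.5933, -0.1046, 0.1622]
tcp_rot: [0.059, 3.137, -0.001]
wrist_force: [0.1, 0.1, -0.8]
width: 0.618
grip_force: 0.0
```

```bash
python3 - <<'E'
from h import *
s=read_state();print(s["time"],s["width"],s["wrist_force"])
go([.612,-.142,.015],-2)
E
```

```text
3.5 0.6183058959809506 [ 0.14926569  0.05345522 -0.80408197]
at [ 0.5933 -0.1046  0.1622] turn [-0.01  0.04 -0.02] shift [-0.4  -0.73  2.94]
```

Call:
apply_moves(fingers=[0.62, 0.62, 0.62, 0.62], travel=[[-0.4, -0.73, 0], [0, 0, 0.5], [0, 0, 0.5], [0, 0, 0]], rotation=[[0, 0, 0], [0, 0, 0], [0, 0, 0], [0, 0, 0]])

```text
time: 3.9
tool_pos: [0.6066, -0.1391, 0.107]
tcp_rot: [-0.055, -3.133, -0.003]
wrist_force: [-0.6, 0.3, -0.2]
width: 0.621
grip_force: 0.0
```

```bash
python3 - <<'E'
from h import *
s=read_state();print(s["time"],s["width"],s["wrist_force"])
go([.612,-.142,.015],-2)
E
```

```text
3.9 0.6213153720045265 [-0.57838027  0.29348217 -0.22890958]
at [ 0.6066 -0.1391  0.107 ] turn [ 0.02 -0.07 -0.  ] shift [-0.11 -0.05  1.84]
```

Call:
apply_moves(fingers=[0.62, 0.62, 0.62, 0.62, 0.62, 0.62, 0.62], travel=[[-0.11, -0.05, 0], [0, 0, 0.4], [0, 0, 0.4], [0, 0, 0.4], [0, 0, 0.4], [0, 0, 0.2], [0, 0, 0]], rotation=[[0, 0, 0], [0, 0, 0], [0, 0, 0], [0, 0, 0], [0, 0, 0], [0, 0, 0], [0, 0, 0]])

```text
time: 4.6
tool_pos: [0.6152, -0.1422, 0.0211]
tcp_rot: [-0.054, -3.14, -0.0]
wrist_force: [0.4, -0.1, -0.7]
width: 0.62
grip_force: 0.0
```

```bash
python3 - <<'E'
from h import *
for i in range(3):
    s=read_state();print(s["time"],s["width"],s["wrist_force"],s["tool_pos"])
    c=shot("side","g1.png");t=shot("top")
a=np.hstack([cv2.resize(c["image"][140:240,170:270],(400,400)),cv2.resize(t["image"][90:190,285:385],(400,400))])
cv2.imwrite("pics/g1c.png",a[:,:,::-1])
E
```

```text
4.6 0.6196936554522473 [ 0.41334464 -0.12576703 -0.71195882] [ 0.61523965 -0.14215506  0.02106608]
4.7 0.6188929791628208 [-1.37223976  0.26508292 -0.38921636] [ 0.61652041 -0.14257611  0.02272355]
4.8 0.6177621049952305 [-0.39355869 -0.16736793 -0.02401933] [ 0.61679324 -0.14267069  0.02315307]
```

View pics/g1c.png

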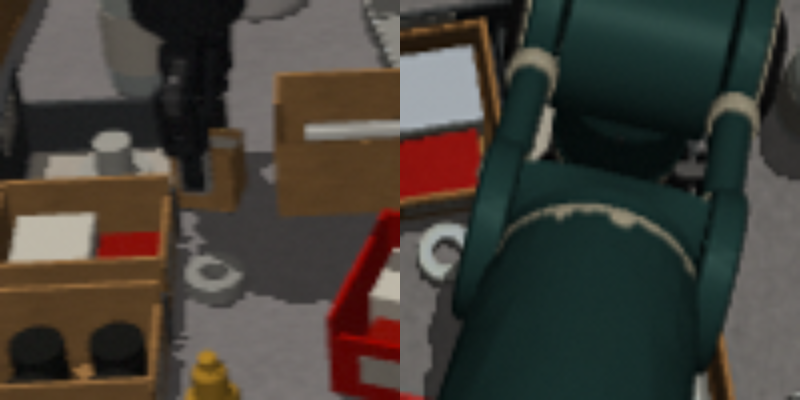

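The finger (crop ~187) sits about 10 mm rackward of the carton's centre (crop ~212); correcting before the grip.

Call:
apply_moves(fingers=[0.62, 0.62, 0.62, 0.62, 0.2, 0.2, 0.2, 0.2, 0.2, 0.2], travel=[[0.1, 0, 0], [0.08, 0, 0.07], [0, 0, 0.07], [0, 0, 0], [0, 0, 0], [0, 0, 0], [0, 0, 0], [0, 0, 0], [0, 0, 0], [0, 0, 0]], rotation=[[0, 0, 0], [0, 0, 0], [0, 0, 0], [0, 0, 0], [0, 0, 0], [0, 0, 0], [0, 0, 0], [0, 0, 0], [0, 0, 0], [0, 0, 0]])

```text
time: 5.9
tool_pos: [0.6063, -0.142, 0.0142]
tcp_rot: [0.054, 3.141, 0.0]
wrist_force: [0.0, -0.3, -1.0]
width: 0.424
grip_force: 24.7
```

Call:
apply_moves(fingers=[0.2, 0.2, 0.2, 0.2, 0.2, 0.2, 0.2, 0.2, 0.2], travel=[[0, 0, -0.3], [0, 0, -0.5], [0, 0, -0.7], [0, 0, -0.7], [0, 0, 0], [0, 0, 0], [0, 0, 0], [0, 0, 0], [0, 0, 0]], rotation=[[0, 0, 0], [0, 0, 0], [0, 0, 0], [0, 0, 0], [0, 0, -0.8], [0, 0, -0.8], [0, 0, -0.8], [0, 0, -0.8], [0, 0, 0]])

```text
time: 6.8
tool_pos: [0.6063, -0.142, 0.1253]
tcp_rot: [-0.47, 3.106, -0.0]
wrist_force: [-0.1, 0.3, -2.1]
width: 0.426
grip_force: 24.7
```

```bash
python3 - <<'E'
from h import *
s=read_state();print(s["time"],s["width"],s["grip_force"],s["wrist_force"])
go([.4624,-.3344,.06],17.6)
E
```

```text
6.8 0.4257593532454814 24.65689874254167 [-0.05232624  0.26501454 -2.12947725]
at [ 0.6063 -0.142   0.1253] turn [-0.    0.01 -0.06] shift [ 3.91 -2.8   1.31]
```

Call:
apply_moves(fingers=[0.2, 0.2, 0.2, 0.2, 0.2, 0.2, 0.2, 0.2, 0.2], travel=[[0.65, -0.47, 0], [0.65, -0.47, 0], [0.65, -0.47, 0], [0.65, -0.47, 0], [0.65, -0.47, 0], [0.65, -0.45, 0], [0, 0, 0.5], [0, 0, 0.5], [0, 0, 0]], rotation=[[0, 0, 0], [0, 0, 0], [0, 0, 0], [0, 0, 0], [0, 0, 0], [0, 0, 0], [0, 0, 0], [0, 0, 0], [0, 0, 0]])

```text
time: 7.7
tool_pos: [0.4584, -0.3318, 0.0712]
tcp_rot: [0.465, -3.102, -0.008]
wrist_force: [-0.2, 0.6, -2.7]
width: 0.422
grip_force: 24.8
```

```bash
python3 - <<'E'
from h import *
s=read_state();print(s["time"],s["wrist_force"])
go([.4624,-.3344,.0175],17.6)
E
```

```text
7.7 [-0.1676796   0.59735424 -2.70481332]
at [ 0.4584 -0.3318  0.0712] turn [ 0.06 -0.04 -0.09] shift [-0.06 -0.07  1.07]
```

Call:
apply_moves(fingers=[0.2, 0.2, 0.2, 0.2, 0.2, 0.2], travel=[[-0.06, -0.07, 0.2], [0, 0, 0.3], [0, 0, 0.2], [0, 0, 0.1], [0, 0, 0.05], [0, 0, 0]], rotation=[[0, 0, 0], [0, 0, 0], [0, 0, 0], [0, 0, 0], [0, 0, 0], [0, 0, 0]])

```text
time: 8.3
tool_pos: [0.4652, -0.3357, 0.0314]
tcp_rot: [0.47, -3.106, -0.001]
wrist_force: [-0.2, 0.1, -1.3]
width: 0.426
grip_force: 24.8
```

Call:
apply_moves(fingers=[0.2, 0.2], travel=[[0, 0, 0.03], [0, 0, 0]], rotation=[[0, 0, 0], [0, 0, 0]])

```text
time: 8.5
tool_pos: [0.4656, -0.3361, 0.0306]
tcp_rot: [-0.47, 3.106, -0.001]
wrist_force: [-0.5, -0.0, -1.4]
width: 0.429
grip_force: 24.8
```

Call:
apply_moves(fingers=[0.2, 0.2, 0.2, 0.2], travel=[[0, 0, 0.12], [0, 0, 0.09], [0, 0, 0.02], [0, 0, 0]], rotation=[[0, 0, 0], [0, 0, 0], [0, 0, 0], [0, 0, 0]])

```text
time: 8.9
tool_pos: [0.4649, -0.3356, 0.0182]
tcp_rot: [0.47, -3.105, -0.001]
wrist_force: [-1.0, 0.0, -1.0]
width: 0.429
grip_force: 24.9
```

Call:
apply_moves(fingers=[0.2, 0.2], travel=[[0, 0, 0.025], [0, 0, 0]], rotation=[[0, 0, 0], [0, 0, 0]])

```text
time: 9.1
tool_pos: [0.4654, -0.3359, 0.0175]
tcp_rot: [-0.47, 3.106, -0.0]
wrist_force: [-0.7, 0.6, -1.1]
width: 0.428
grip_force: 24.9
```

Call:
apply_moves(fingers=[0.2, 0.2, 0.65, 0.65, 0.65, 0.65, 0.65, 0.65], travel=[[0, 0, 0.015], [0, 0, 0], [0, 0, 0], [0, 0, 0], [0, 0, 0], [0, 0, -0.3], [0, 0, -0.7], [0, 0, -0.9]], rotation=[[0, 0, 0], [0, 0, 0], [0, 0, 0], [0, 0, 0], [0, 0, 0], [0, 0, 0], [0, 0, 0], [0, 0, 0]])

```text
time: 9.9
tool_pos: [0.4637, -0.3347, 0.1114]
tcp_rot: [0.47, -3.103, -0.005]
wrist_force: [1.2, -0.9, 0.3]
width: 0.65
grip_force: 0.0
```

```bash
python3 - <<'E'
from h import *
s=read_state();print(s["time"],s["width"],s["wrist_force"])
go([.681,-.142,.13],6.5)
E
```

```text
9.9 0.6496300818806646 [ 1.2423322  -0.88199671  0.31795863]
at [ 0.4637 -0.3347  0.1114] turn [ 0.04 -0.03  1.79] shift [-4.75  3.34 -0.37]
```

Call:
apply_moves(fingers=[0.6, 0.6, 0.6, 0.6, 0.6, 0.6, 0.6, 0.6, 0.6, 0.6, 0.6, 0.6], travel=[[0, 0, -0.5], [0, 0, -0.5], [-0.59, 0.415, 0], [-0.59, 0.415, 0], [-0.59, 0.415, 0], [-0.59, 0.415, 0], [-0.59, 0.415, 0], [-0.59, 0.415, 0], [-0.59, 0.415, 0], [-0.59, 0.415, 0], [0, 0, 0], [0, 0, 0]], rotation=[[0, 0, 0.9], [0, 0, 0.9], [0, 0, 0], [0, 0, 0], [0, 0, 0], [0, 0, 0], [0, 0, 0], [0, 0, 0], [0, 0, 0], [0, 0, 0], [0, 0, 0], [0, 0, 0]])

```text
time: 11.1
tool_pos: [0.6817, -0.1439, 0.1625]
tcp_rot: [-0.179, 3.136, -0.001]
wrist_force: [-0.2, -0.1, -0.2]
width: 0.6
grip_force: 0.0
```

```bash
python3 - <<'E'
from h import *
s=read_state();print(s["time"],s["width"],s["wrist_force"])
go([.681,-.142,.0235],6.5)
c=read_camera("side")
cv2.imwrite("pics/g2.png",cv2.resize(c["image"][90:240,160:360],(800,600))[:,:,::-1])
E
```

```text
11.1 0.6001743135164804 [-0.18662911 -0.07894535 -0.15568942]
at [ 0.6817 -0.1439  0.1625] turn [-0.  0.  0.] shift [0.01 0.04 2.78]
```

View pics/g2.png

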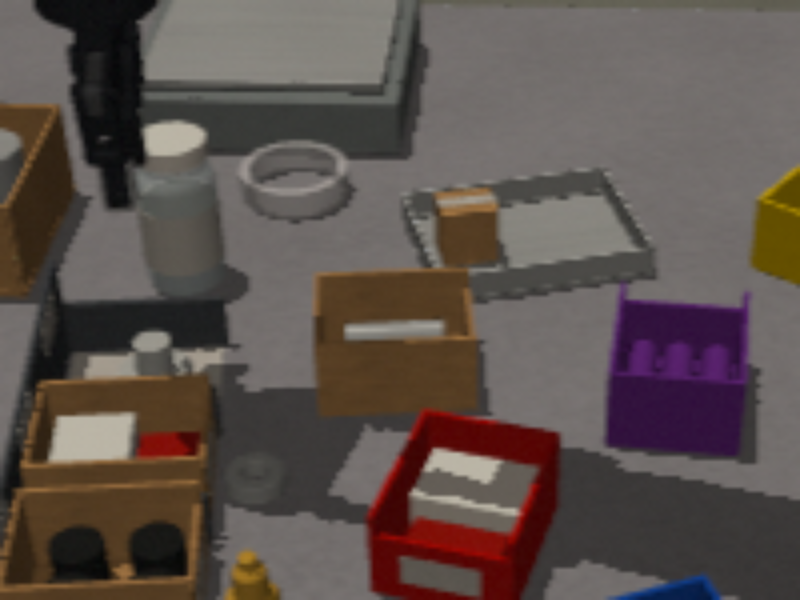

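Carton stands upright in the tray (crop 467,228); pulley hub top is at crop (153,341). Cross-check it.

```bash
python3 - <<'E'
from h import *
s=shot("side");print(ray(s,(160+153/4-.4,90+341/4-.4),.044))
E
```

```text
[ 0.67960077 -0.14438423  0.044     ]
```

Call:
apply_moves(fingers=[0.6, 0.6, 0.6, 0.6, 0.6, 0.6, 0.6, 0.6], travel=[[0.01, 0, 0.5], [0, 0, 0.5], [0, 0, 0.5], [0, 0, 0.5], [0, 0, 0.4], [0, 0, 0.2], [0, 0, 0.1], [0, 0, 0]], rotation=[[0, 0, 0], [0, 0, 0], [0, 0, 0], [0, 0, 0], [0, 0, 0], [0, 0, 0], [0, 0, 0], [0, 0, 0]])

```text
time: 12.0
tool_pos: [0.6804, -0.1452, 0.0268]
tcp_rot: [0.175, -3.136, -0.0]
wrist_force: [0.2, -0.4, 0.2]
width: 0.598
grip_force: 0.0
```

Call:
apply_moves(fingers=[0.6, 0.6], travel=[[0, 0, 0], [0, 0, 0]], rotation=[[0, 0, 0], [0, 0, 0]])

```text
time: 12.2
tool_pos: [0.682, -0.145, 0.0284]
tcp_rot: [-0.176, 3.134, -0.001]
wrist_force: [0.5, 0.8, 0.6]
width: 0.599
grip_force: 0.0
```

Call:
apply_moves(fingers=[0.6, 0.6, 0.1, 0.1, 0.1, 0.1, 0.1, 0.1], travel=[[0, 0.02, 0.09], [0, 0, 0], [0, 0, 0], [0, 0, 0], [0, 0, 0], [0, 0, 0], [0, 0, 0], [0, 0, 0]], rotation=[[0, 0, 0], [0, 0, 0], [0, 0, 0], [0, 0, 0], [0, 0, 0], [0, 0, 0], [0, 0, 0], [0, 0, 0]], newtons=40)

```text
time: 13.0
tool_pos: [0.681, -0.1438, 0.0226]
tcp_rot: [-0.176, 3.136, -0.0]
wrist_force: [-0.1, -1.2, 1.3]
width: 0.287
grip_force: 39.7
```

Call:
apply_moves(fingers=[0.1, 0.1, 0.1, 0.1, 0.1, 0.1, 0.1, 0.1, 0.1], travel=[[0, 0, -0.2], [0, 0, -0.4], [0, 0, -0.6], [0, 0, -0.7], [0, 0, -0.5], [0, 0, -0.3], [0, 0, 0], [0, 0, 0], [0, 0, 0]], rotation=[[0, 0, 0], [0, 0, 0], [0, 0, 0], [0, 0, 0], [0, 0, -0.6], [0, 0, -0.6], [0, 0, -0.65], [0, 0, 0], [0, 0, 0]])

```text
time: 13.9
tool_pos: [0.6797, -0.1433, 0.1563]
tcp_rot: [0.476, -3.103, -0.002]
wrist_force: [0.2, 0.2, -2.2]
width: 0.289
grip_force: 39.5
```

```bash
python3 - <<'E'
from h import *
s=read_state();print(s["time"],s["width"],s["wrist_force"])
go([.3957,-.3556,.0265],17.6)
E
```

```text
13.9 0.28920989297701316 [ 0.17273758  0.22798257 -2.22168627]
at [ 0.6797 -0.1433  0.1563] turn [ 0.01 -0.02 -0.03] shift [ 6.7  -2.33  2.6 ]
```

Call:
apply_moves(fingers=[0.1, 0.1, 0.1, 0.1, 0.1, 0.1, 0.1, 0.1, 0.1, 0.1, 0.1, 0.1], travel=[[0.67, -0.233, 0], [0.67, -0.233, 0], [0.67, -0.233, 0], [0.67, -0.233, 0], [0.67, -0.233, 0], [0.67, -0.233, 0], [0.67, -0.233, 0], [0.67, -0.233, 0], [0.67, -0.233, 0], [0.67, -0.233, 0], [0, 0, 0], [0, 0, 0]], rotation=[[0, 0, 0], [0, 0, 0], [0, 0, 0], [0, 0, 0], [0, 0, 0], [0, 0, 0], [0, 0, 0], [0, 0, 0], [0, 0, 0], [0, 0, 0], [0, 0, 0], [0, 0, 0]])

```text
time: 15.1
tool_pos: [0.4082, -0.3405, 0.1567]
tcp_rot: [0.428, -3.088, 0.033]
wrist_force: [0.2, -0.2, -2.9]
width: 0.287
grip_force: 39.5
```

Call:
apply_moves(fingers=[0.1, 0.1, 0.1, 0.1, 0.1, 0.1, 0.1], travel=[[0, 0, 0.5], [0, 0, 0.6], [0, 0, 0.6], [0, 0, 0.4], [0, 0, 0.2], [0, 0, 0], [0, 0, 0]], rotation=[[0, 0, 0], [0, 0, 0], [0, 0, 0], [0, 0, 0], [0, 0, 0], [0, 0, 0], [0, 0, 0]])

```text
time: 15.8
tool_pos: [0.4071, -0.3439, 0.0429]
tcp_rot: [0.431, -3.088, 0.036]
wrist_force: [0.9, -0.9, -2.3]
width: 0.285
grip_force: 39.6
```

```bash
python3 - <<'E'
from h import *
s=read_state();print(s["time"],s["q"].round(3) if hasattr(s["q"],"round") else s["q"],s["torque"])
go([.3957,-.3556,.0265],17.6)
print(R.from_rotvec(s["tcp_rot"]).as_matrix().round(3))
E
```

```text
15.8 [-0.727  0.193  2.073 -0.043  0.873 -2.548] [-0.01003493 -0.03437512  0.00986985]
at [ 0.4071 -0.3439  0.0429] turn [-0.18 -0.25 -0.29] shift [ 0.29 -0.15  0.33]
[[-0.962 -0.274 -0.02 ]
 [-0.273  0.962 -0.026]
 [ 0.026 -0.019 -0.999]]
```

Call:
apply_moves(fingers=[0.1, 0.1, 0.1, 0.1, 0.1], travel=[[0, 0, -0.6], [0, 0, 0], [0, 0, 0], [0, 0, 0], [0, 0, 0]], rotation=[[0, 0, 0], [0, 0, 0.8], [0, 0, 0.8], [0, 0, 0], [0, 0, 0]])

```text
time: 16.3
tool_pos: [0.4074, -0.3435, 0.0734]
tcp_rot: [0.173, -3.116, 0.04]
wrist_force: [-0.1, 0.9, -2.3]
width: 0.284
grip_force: 40.2
```

```bash
python3 - <<'E'
from h import *
s=read_state();print(s["time"],np.round(s["q"],3))
go([.3957,-.3556,.0265],7)
E
```

```text
16.3 [-0.726  0.15   2.056 -0.041  0.933 -2.383]
at [ 0.4074 -0.3435  0.0734] turn [-0.23 -0.21 -0.11] shift [ 0.26 -0.21  0.94]
```

Call:
apply_moves(fingers=[0.1, 0.1, 0.1, 0.1], travel=[[0, 0, 0], [0.26, -0.21, 0], [0, 0, 0], [0, 0, 0]], rotation=[[-0.23, -0.21, 0], [0, 0, 0], [0, 0, 0], [0, 0, 0]])

```text
time: 16.7
tool_pos: [0.3949, -0.355, 0.0723]
tcp_rot: [0.171, -3.136, -0.002]
wrist_force: [-0.4, 0.0, -2.6]
width: 0.287
grip_force: 40.1
```

```bash
python3 - <<'E'
from h import *
s=read_state();print(s["time"],np.round(s["q"],3))
go([.3957,-.3556,.0265],7)
c=read_camera("side")
cv2.imwrite("pics/g3.png",cv2.resize(c["image"][90:190,220:360],(800,572))[:,:,::-1])
E
```

```text
16.7 [-0.779  0.151  2.057 -0.     0.935 -2.459]
at [ 0.3949 -0.355   0.0723] turn [ 0.01 -0.01 -0.13] shift [-0.01 -0.01  0.92]
```

View pics/g3.png

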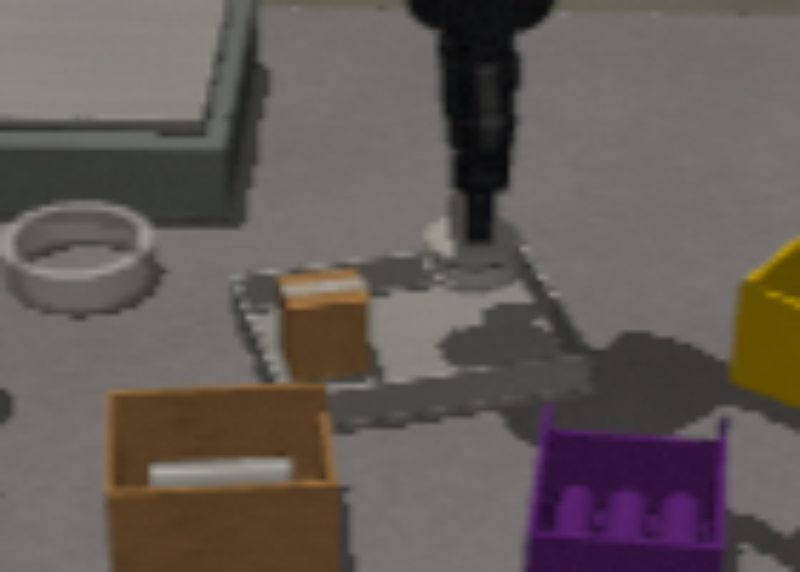

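Pulley hangs level over the free half of the tray (crop 470,260), carton at (325,325). Lowering.

Call:
apply_moves(fingers=[0.1, 0.1, 0.1, 0.1, 0.1, 0.1], travel=[[0, 0, 0.25], [0, 0, 0.25], [0, 0, 0.2], [0, 0, 0.15], [0, 0, 0], [0, 0, 0]], rotation=[[0, 0, 0], [0, 0, 0], [0, 0, 0], [0, 0, 0], [0, 0, 0], [0, 0, 0]])

```text
time: 17.35
tool_pos: [0.3947, -0.3546, 0.0292]
tcp_rot: [0.171, -3.135, -0.003]
wrist_force: [0.5, 1.2, -2.4]
width: 0.287
grip_force: 40.1
```

Call:
apply_moves(fingers=[0.1, 0.1, 0.1, 0.1], travel=[[0, 0, 0.04], [0, 0, 0.02], [0, 0, 0.01], [0, 0, 0]], rotation=[[0, 0, 0], [0, 0, 0], [0, 0, 0], [0, 0, 0]])

```text
time: 17.75
tool_pos: [0.3949, -0.3549, 0.0263]
tcp_rot: [0.171, -3.136, -0.002]
wrist_force: [0.2, 0.5, -2.5]
width: 0.288
grip_force: 40.1
```

Call:
apply_moves(fingers=[0.1, 0.1, 0.1], travel=[[0, 0, 0.015], [0, 0, 0.01], [0, 0, 0]], rotation=[[0, 0, 0], [0, 0, 0], [0, 0, 0]])

```text
time: 18.05
tool_pos: [0.3949, -0.3549, 0.0256]
tcp_rot: [0.171, -3.135, -0.002]
wrist_force: [-2.3, 2.1, 3.5]
width: 0.287
grip_force: 40.8
```

Call:
apply_moves(fingers=[0.5, 0.5, 0.5, 0.5, 0.5, 0.5, 0.5, 0.5, 0.5, 0.5], travel=[[0, 0, 0], [0, 0, 0], [0, 0, 0], [0, 0, -0.2], [0, 0, -0.5], [0, 0, -0.8], [0, 0, -0.8], [0, 0, -0.8], [0, 0, 0], [0, 0, 0]], rotation=[[0, 0, 0], [0, 0, 0], [0, 0, 0], [0, 0, 0], [0, 0, 0], [0, 0, 0], [0, 0, 0], [0, 0, 0], [0, 0, 0], [0, 0, 0]])

```text
time: 19.05
tool_pos: [0.396, -0.3558, 0.1822]
tcp_rot: [-0.171, 3.136, -0.003]
wrist_force: [-0.2, 0.0, -1.0]
width: 0.497
grip_force: 0.0
```

```bash
python3 - <<'E'
from h import *
s=read_state();print(s["time"],s["wrist_force"])
t=shot("top","t4.png");c=shot("side","s4.png")
a=cv2.resize(t["image"][85:195,215:375],None,fx=5,fy=5,interpolation=cv2.INTER_CUBIC)
cv2.imwrite("pics/t4c.png",a[:,:,::-1])
for n,C in(("top",t),("side",c)):
  for k in("bin","bay","pulley","carton"):
    for d in tip_of(n,k)[:2]: print(n,k,round(d["p"],2),ray(C,d["location"],0.).round(3))
E
```

```text
19.05 [-0.21393402  0.02138915 -1.02694224]
top bin 0.95 [ 0.318 -0.143  0.   ]
top bin 0.77 [ 0.52  -0.167  0.   ]
top bay 0.61 [ 0.691 -0.142  0.   ]
top pulley 0.62 [ 0.398 -0.349  0.   ]
side bin 0.63 [ 0.182 -0.333  0.   ]
side bin 0.56 [ 0.518 -0.177  0.   ]
side bay 0.52 [ 0.691 -0.154  0.   ]
side pulley 0.56 [ 0.401 -0.362  0.   ]
side carton 0.82 [ 0.474 -0.335  0.   ]
side carton 0.61 [ 0.514 -0.177  0.   ]
```

View pics/t4c.png

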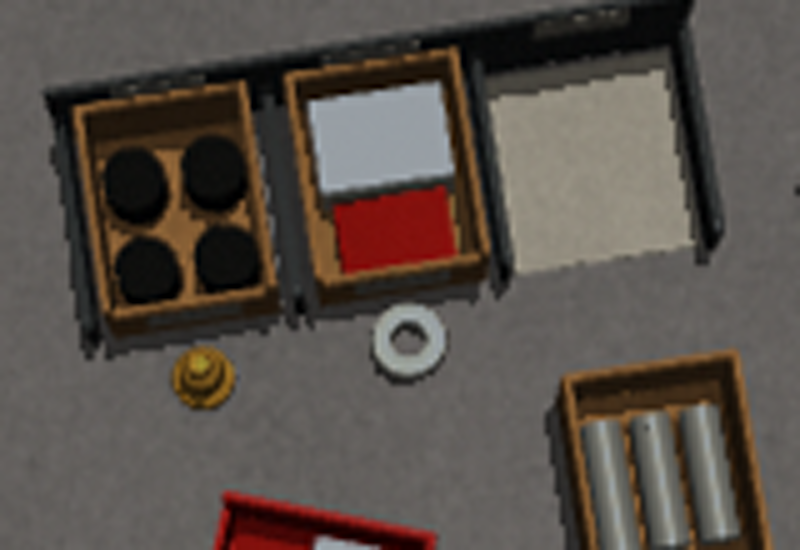

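Bay is clear: sheet corners at crop (490,98),(665,70),(694,245),(515,272); bin back corners at (565,377),(738,352).

```bash
cat > m2.py <<'E'
from fit import *
t=shot("top");s=shot("side")
K=lambda L:np.array(L)/5+[215,85]-.4
q=np.array([ray(t,p,0) for p in K([(490,98),(665,70),(694,245),(515,272)])]);print(q.round(4).tolist())
ang=lambda v:np.degrees(np.arctan2(v[1],v[0]))
print("yaw right edge",ang(q[1]-q[2]),"front",ang(q[3]-q[2])-90,"back",ang(q[0]-q[1])-90)
img=t["image"].astype(int)
# sheet mask
roi=np.zeros(img.shape[:2],bool);roi[95:145,308:358]=1
m=(img.min(2)>105)&roi;m=m.astype(np.uint8)
cs=max(cv2.findContours(m,0,1)[0],key=cv2.contourArea)
w=np.array([ray(t,p,0)[:2] for p in cs[:,0]]).astype(np.float32)
r=cv2.minAreaRect(w);print("sheet rect",r, m.sum())
# bay pose: right edge -.052 , mid x
p=None
def res(p):
    M=R.from_euler('z',p[2]).as_matrix()[:2,:2];l=(q[:,:2]-p[:2])@M
    return [l[0,0]-.05,l[1,0]-.05,l[2,0]+.05,l[3,0]+.05,l[1,1]+.052,l[2,1]+.052]
r=least_squares(res,[.686,-.144,.1]);print("bay",r.x[:2].round(4),np.degrees(r.x[2]),np.abs(r.fun).max())
for cam,n in((t,"top"),(s,"side")):
    for d in regions_of(n,"bin")[:3]:
        b=d["bbox"];print(n,b,d["p"])
T=lambda L:np.array(L)/2.85+[200,80]-0.35
S=lambda L:np.array(L)/4+[160,90]-0.4
S3=lambda L:np.array(L)/5.714+[220,90]-0.4
B=box(.11,.09,.06)
o=[(t,B[[0,1]],K([(562,375),(740,352)])),(t,B[[2,3]],T([(482,340),(380,355)]))]
print("bin top",fit(o,[.51,-.17,0]))
o2=o+[(s,B[[3,0,1]],S([(476,342),(318,360),(314,274)]))]
print("bin both",fit(o2,[.51,-.17,0]))
o3=[(s,np.vstack([B,B[[3,0]]*[1,1,0]]),S([(318,360),(314,274),(468,267),(476,342),(478,405),(320,414)]))]
print("bin side",fit(o3,[.51,-.17,0]))
E
python3 m2.py
```

```text
[[0.7303, -0.0911, 0.0], [0.7422, -0.1851, 0.0], [0.6457, -0.1962, 0.0], [0.6345, -0.1009, 0.0]]
yaw right edge 6.529646919922773 front 6.716825448064142 back 7.204018835284913
sheet rect ((0.687799334526062, -0.1432933807373047), (0.09846753627061844, 0.09421892464160919), 6.889993667602539) 1254
bay [ 0.6877 -0.139 ] 6.797026294878734 0.0019756118563309596
top [317.6, 238.0, 41.2, 39.0] 0.74
top [327.3, 153.3, 44.1, 52.9] 0.7
side [238.5, 156.0, 40.9, 38.5] 0.71
side [343.7, 125.8, 49.1, 41.0] 0.6
side [308.3, 165.3, 40.4, 37.9] 0.59
bin top (array([ 0.51281401, -0.1698009 ,  0.09611621]), np.float64(1.0751197158254797))
bin both (array([ 0.51331481, -0.16881841,  0.10892111]), np.float64(2.9658680392682584))
bin side (array([ 0.515189  , -0.16969821,  0.1452993 ]), np.float64(2.7717096055190495))
```

```bash
cat > m3.py <<'E'
from fit import *
t=shot("top");s=shot("side")
T=lambda L:np.array(L)/2.85+[200,80]-0.35
S=lambda L:np.array(L)/2.85+[130,110]-0.35
bk=[[.059,.168,.075],[.059,-.168,.075]]
print("panel top",fit([(t,bk,T([(71,69),(438,13)]))],[.67,-.04,.1]))
print("panel side",fit([(s,bk,S([(70,364),(128,130)]))],[.67,-.04,.1]))
yaw=np.radians(6.8);ex=np.r_[np.cos(yaw),np.sin(yaw)];ey=np.r_[-ex[1],ex[0]]
o=np.r_[.6877,-.141]
for cam,n in((t,"top"),(s,"side")):
  g=cv2.cvtColor(cam["image"],cv2.COLOR_RGB2GRAY).astype(np.float32)
  ys=np.arange(-.074,.075,.004)
  acc=0
  for x in np.arange(-.04,-.02,.004):
    P=np.array([np.r_[o+x*ex+y*ey,0] for y in ys]);q=proj(cam,P).astype(np.float32)
    acc=acc+cv2.remap(g,q[:,:1].copy(),q[:,1:].copy(),1)[:,0]
  print(n,[(int(round(y*1000)),int(a/5)) for y,a in zip(ys,acc)])
E
python3 m3.py
```

```text
panel top (array([ 0.67665948, -0.0356068 ,  0.11801449]), np.float64(0.9237937477620903))
panel side (array([ 0.67461671, -0.03255205,  0.10826429]), np.float64(0.11284175993284862))
top [(-74, 95), (-70, 94), (-66, 57), (-62, 36), (-58, 6), (-54, 42), (-50, 78), (-46, 139), (-42, 140), (-38, 141), (-34, 142), (-30, 141), (-26, 143), (-22, 143), (-18, 144), (-14, 143), (-10, 142), (-6, 140), (-2, 139), (2, 140), (6, 140), (10, 140), (14, 141), (18, 140), (22, 140), (26, 139), (30, 140), (34, 141), (38, 140), (42, 144), (46, 91), (50, 46), (54, 19), (58, 68), (62, 46), (66, 48), (70, 57), (74, 79)]
side [(-74, 30), (-70, 31), (-66, 31), (-62, 32), (-58, 41), (-54, 79), (-50, 126), (-46, 153), (-42, 154), (-38, 154), (-34, 155), (-30, 155), (-26, 148), (-22, 126), (-18, 87), (-14, 68), (-10, 64), (-6, 64), (-2, 64), (2, 65), (6, 73), (10, 74), (14, 72), (18, 71), (22, 71), (26, 70), (30, 69), (34, 69), (38, 70), (42, 72), (46, 61), (50, 59), (54, 58), (58, 58), (62, 58), (66, 59), (70, 79), (74, 98)]
```

```bash
cat > bin.py <<'E'
from fit import *
def edges(t,p,name=""):
    """p: bin x,y,yaw guess; find rim outer back and right edges at z=.06 by subpixel brownness along normals"""
    im=t["image"].astype(np.float32);br=im[:,:,0]-im[:,:,2]
    for it in range(3):
        M=R.from_euler('z',p[2]).as_matrix()[:2,:2]
        out={}
        for e in("back","right","left"):
            pts=[]
            for u in np.linspace(-.035,.035,15):
                v=np.arange(-.008,.0085,.0005)
                L={"back":np.c_[.055+v,u+0*v],"right":np.c_[u+0*v,-.045-v],"left":np.c_[u+0*v,.045+v]}[e]
                W=np.c_[L@M.T+p[:2],0*v+.06];q=proj(t,W).astype(np.float32)
                f=cv2.remap(br,q[:,:1].copy(),q[:,1:].copy(),1)[:,0]
                g=-np.diff(f);k=g.argmax();lo,hi=max(k-5,0),k+6
                wgt=np.clip(g[lo:hi],0,None);vv=(v[:-1]+.00025)[lo:hi]
                pts.append((u,(wgt*vv).sum()/wgt.sum() if wgt.sum()>0 else np.nan,f.max()))
            a=np.array(pts);c=np.polyfit(a[:,0],a[:,1],1);r=a[:,1]-np.polyval(c,a[:,0]);ok=abs(r)<.002
            c=np.polyfit(a[ok,0],a[ok,1],1);out[e]=(c[0],np.polyval(c,0),r.std())
        # back: x offset b, slope dx/du -> yaw -slope ; right: outward offset -> y -= ; slope: -dv/du
        dy=(-np.degrees(out["back"][0]),-np.degrees(out["right"][0]),np.degrees(out["left"][0]))
        print(name,np.round(p[:2],4),round(np.degrees(p[2]),2),"dyaw b,r,l",np.round(dy,2),"off mm",np.round([1e3*out[e][1] for e in out],2),"sd",np.round([1e3*out[e][2] for e in out],2))
        p=np.r_[p[:2]+M@np.r_[out["back"][1],-out["right"][1]],p[2]+np.radians((dy[0]+dy[1])/2)]
    return p
if __name__=="__main__":
    t=shot("top")
    edges(t,np.r_[.5128,-.1698,np.radians(6)],"bin")
    edges(t,np.r_[.6762,-.034,np.radians(6.7)],"na")
E
python3 bin.py
```

```text
bin [ 0.5128 -0.1698] 6.0 dyaw b,r,l [0.77 0.91 1.24] off mm [ 3.6   1.42 -1.03] sd [0.29 0.23 0.27]
bin [ 0.5165 -0.1708] 6.84 dyaw b,r,l [ 0.14 -0.06  0.03] off mm [0.2  0.04 0.43] sd [0.34 0.17 0.35]
bin [ 0.5167 -0.1708] 6.88 dyaw b,r,l [-0.14  0.   -0.31] off mm [-0.16 -0.07  0.55] sd [0.3  0.25 0.4 ]
na [ 0.6762 -0.034 ] 6.7 dyaw b,r,l [0.07 0.23 0.3 ] off mm [ 2.99  0.96 -0.49] sd [0.3  0.24 0.41]
na [ 0.6793 -0.0346] 6.85 dyaw b,r,l [-0.04  0.3   0.04] off mm [ 0.04 -0.09  0.44] sd [0.27 0.37 0.3 ]
na [ 0.6793 -0.0345] 6.98 dyaw b,r,l [-0.2   0.22  0.24] off mm [ 0.03 -0.04  0.19] sd [0.28 0.36 0.36]
```

```bash
python3 - <<'E'
from h import *
go([.4174,-.1828,.012],6.9)
E
```

```text
at [ 0.3951 -0.355   0.18  ] turn [ 0.01 -0.01 -0.11] shift [-0.86  3.37  3.36]
```

Call:
apply_moves(fingers=[0.6, 0.6, 0.6, 0.6, 0.6, 0.6, 0.6, 0.6, 0.6, 0.6, 0.6], travel=[[0, 0, 0], [-0.2, 0.8, 0], [-0.2, 0.8, 0], [-0.2, 0.8, 0], [-0.2, 0.8, 0], [-0.06, 0.17, 0], [0, 0, 0.7], [0, 0, 0.7], [0, 0, 0.6], [0, 0, 0], [0, 0, 0]], rotation=[[0, 0, -0.11], [0, 0, 0], [0, 0, 0], [0, 0, 0], [0, 0, 0], [0, 0, 0], [0, 0, 0], [0, 0, 0], [0, 0, 0], [0, 0, 0], [0, 0, 0]])

```text
time: 21.0
tool_pos: [0.4172, -0.1827, 0.0801]
tcp_rot: [0.189, -3.133, -0.003]
wrist_force: [0.4, -0.1, 0.8]
width: 0.598
grip_force: 0.0
```

```bash
python3 - <<'E'
from h import *
print(read_state()["q"])
go([.4174,-.1828,.012],6.9)
E
```

```text
[-4.67553980e-01  1.46397287e-04  2.20339659e+00  7.83784035e-05
  9.41202081e-01 -2.15890644e+00]
at [ 0.4172 -0.1827  0.0801] turn [ 0.02 -0.02  0.  ] shift [-0.   -0.    1.36]
```

Call:
apply_moves(fingers=[0.6, 0.6, 0.6, 0.6, 0.6, 0.6, 0.6, 0.6, 0.6, 0.6], travel=[[0, 0, 0.5], [0, 0, 0.4], [0, 0, 0.3], [0, 0, 0.15], [0, 0, 0], [-0.2, 0, 0], [-0.2, 0, 0], [-0.1, 0, 0], [0, 0, 0], [0, 0, 0]], rotation=[[0, 0, 0], [0, 0, 0], [0, 0, 0], [0, 0, 0], [0, 0, 0], [0, 0, 0], [0, 0, 0], [0, 0, 0], [0, 0, 0], [0, 0, 0]])

```text
time: 22.0
tool_pos: [0.4423, -0.1792, 0.0127]
tcp_rot: [0.19, -3.134, -0.002]
wrist_force: [0.1, -0.1, 0.1]
width: 0.603
grip_force: 0.0
```

```bash
python3 - <<'E'
from h import *
s=read_state();print(s["wrist_force"],s["time"])
go([.4174+.034*.9928,-.1828+.034*.12,.012],6.9)
E
```

```text
[ 0.11772284 -0.13832493  0.07820935] 22.0
at [ 0.4423 -0.1792  0.0127] turn [ 0.01 -0.01  0.01] shift [-0.18 -0.01  0.01]
```

Call:
apply_moves(fingers=[0.6, 0.6, 0.6, 0.6, 0.6, 0.6, 0.6, 0.6], travel=[[-0.04, 0, 0], [-0.04, 0, 0], [-0.04, 0, 0], [-0.04, 0, 0], [-0.04, 0, 0], [-0.04, 0, 0], [-0.04, 0, 0], [-0.04, 0, 0]], rotation=[[0, 0, 0], [0, 0, 0], [0, 0, 0], [0, 0, 0], [0, 0, 0], [0, 0, 0], [0, 0, 0], [0, 0, 0]])

```text
time: 22.8
tool_pos: [0.4566, -0.1772, 0.0124]
tcp_rot: [0.189, -3.131, -0.003]
wrist_force: [-5.9, 0.0, 3.9]
width: 0.6
grip_force: 2.9
```

```bash
python3 - <<'E'
from bin import *
s=read_state();print(s["wrist_force"],s["torque"],s["tool_pos"])
edges(shot("top"),np.r_[.518,-.1708,.12])
E
```

```text
[-5.94167072  0.02026009  3.90798711] [-0.00150175  0.75583405 -0.00578115] [ 0.45664188 -0.17720734  0.01239391]
 [ 0.518  -0.1708] 6.88 dyaw b,r,l [-8.03  3.22 -0.78] off mm [ 1.54 -0.37  1.19] sd [4.87 4.52 3.31]Traceback (most recent call last):
  File "<stdin>", line 3, in <module>
  File "bin.py", line 19, in edges
    c=np.polyfit(a[ok,0],a[ok,1],1);out[e]=(c[0],np.polyval(c,0),r.std())
    raise TypeError("expected non-empty vector for x")
TypeError: expected non-empty vector for x
```

Call:
apply_moves(fingers=[0.6, 0.6, 0.6, 0.6, 0.6, 0.6, 0.6, 0.6, 0.6, 0.6], travel=[[-0.08, 0.003, 0], [-0.12, 0.004, 0], [-0.12, 0.004, 0], [-0.12, 0.004, 0], [-0.12, 0.004, 0], [-0.12, 0.004, 0], [-0.12, 0.004, 0], [-0.12, 0.004, 0], [-0.08, 0.003, 0], [0, 0, 0]], rotation=[[0, 0, 0], [0, 0, 0], [0, 0, 0], [0, 0, 0], [0, 0, 0], [0, 0, 0], [0, 0, 0], [0, 0, 0], [0, 0, 0], [0, 0, 0]])

```text
time: 23.85
tool_pos: [0.5085, -0.1697, 0.0127]
tcp_rot: [0.19, -3.136, -0.001]
wrist_force: [-0.6, 0.2, -0.2]
width: 0.599
grip_force: 0.0
```

```bash
python3 - <<'E'
from h import *
s=read_state();print(s["wrist_force"],s["torque"])
go([.4621,-.1774,.012],6.9)
cv2.imwrite("pics/s5.png",cv2.resize(read_camera("side")["image"][120:240,160:320],None,fx=5,fy=5)[:,:,::-1])
E
```

```text
[-0.6211189   0.20917908 -0.21355359] [ 0.01256652 -0.01193833  0.00689223]
at [ 0.5085 -0.1697  0.0127] turn [ 0.01 -0.    0.  ] shift [ 0.94 -0.04  0.01]
```

View pics/s5.png

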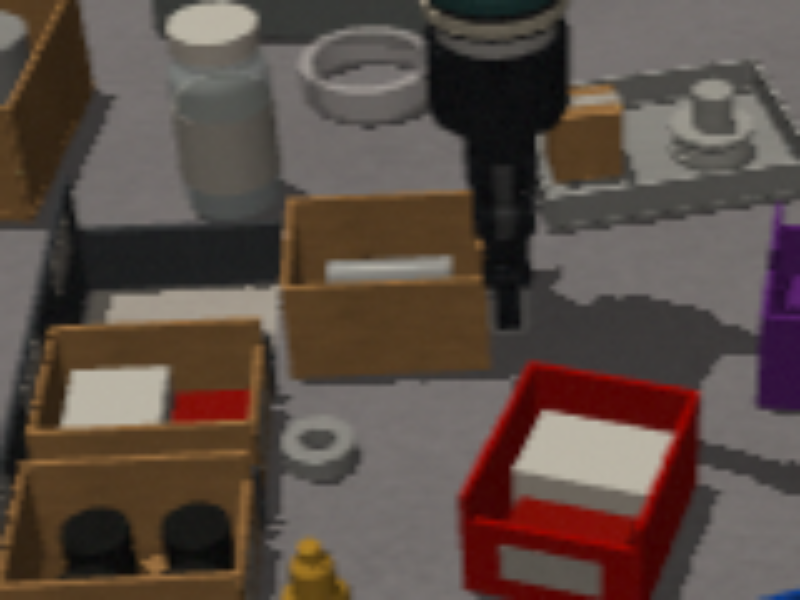

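The bin is at the bay mouth, parallel as far as visible (near lower edge crop (297,378)–(490,370)); carton and pulley stand upright in the tray (585,140),(710,125).

```bash
python3 - <<'E'
from fit import *
s=shot("side");S=lambda L:np.array(L)/5+[160,120]-.4
P=np.array([[.055,.045,.06],[-.055,.045,.06],[.055,.045,0],[-.055,.045,0],[.055,-.045,.06]])
p,e=fit([(s,P,S([(286,292),(490,282),(294,379),(490,371),(287,197)]))],[.57,-.16,.1]);print(p[:2],np.degrees(p[2]),e)
B=np.array([[.055,.045,.06],[-.055,.045,.06],[.055,.045,0],[.055,-.045,.06]])
p,e=fit([(s,B[[0,1,3]],S([(35,435),(253,430),(52,326)]))],[.68,-.03,.1]);print("na",p[:2],np.degrees(p[2]),e)
E
```

```text
[ 0.57281586 -0.16189321] 7.3160986136854875 0.6851482518340788
na [ 0.67531562 -0.03406557] 6.3669069845504165 1.0937586566484754
```

Call:
apply_moves(fingers=[0.6, 0.6, 0.6, 0.6, 0.6, 0.6, 0.6, 0.6, 0.6], travel=[[-0.08, 0.004, 0], [-0.14, 0.006, 0], [-0.14, 0.006, 0], [-0.14, 0.006, 0], [-0.14, 0.006, 0], [-0.14, 0.006, 0], [-0.14, 0.006, 0], [-0.14, 0.006, 0], [-0.08, 0.004, 0]], rotation=[[0, 0, 0], [0, 0, 0], [0, 0, 0], [0, 0, 0], [0, 0, 0], [0, 0, 0], [0, 0, 0], [0, 0, 0], [0, 0, 0]])

```text
time: 24.85
tool_pos: [0.5646, -0.1603, 0.0124]
tcp_rot: [0.189, -3.135, -0.002]
wrist_force: [-5.1, -1.1, 4.0]
width: 0.599
grip_force: 2.5
```

Call:
apply_moves(fingers=[0.6, 0.6, 0.6, 0.6, 0.6, 0.6, 0.6, 0.6], travel=[[-0.08, 0.004, 0], [-0.14, 0.006, 0], [-0.14, 0.006, 0], [-0.14, 0.006, 0], [-0.14, 0.006, 0], [-0.14, 0.006, 0], [-0.06, 0.003, 0], [0, 0, 0]], rotation=[[0, 0, 0], [0, 0, 0], [0, 0, 0], [0, 0, 0], [0, 0, 0], [0, 0, 0], [0, 0, 0], [0, 0, 0]])

```text
time: 25.65
tool_pos: [0.6064, -0.1534, 0.0123]
tcp_rot: [-0.189, 3.136, 0.001]
wrist_force: [0.1, -0.4, -0.2]
width: 0.601
grip_force: 0.0
```

```bash
python3 - <<'E'
from h import *
s=read_state();print(s["wrist_force"],s["torque"])
go([.6925-.066*.9928,-.1435-.066*.12,.012],6.9)
E
```

```text
[ 0.0572553  -0.41415725 -0.15225694] [-0.0686863  -0.04970986 -0.02732341]
at [ 0.6064 -0.1534  0.0123] turn [0.01 0.   0.  ] shift [-0.41 -0.01  0.01]
```

Call:
apply_moves(fingers=[0.6, 0.6, 0.6, 0.6, 0.6, 0.6, 0.6, 0.6, 0.6, 0.6, 0.6, 0.6], travel=[[0.2, 0, 0], [0.4, 0, 0], [0, 0, -0.6], [0, 0, -0.8], [0, 0, -0.8], [0, 0, -0.8], [0.6, -0.7, 0], [0.6, -0.7, 0], [0.6, -0.7, 0], [0.6, -0.7, 0], [0.6, -0.7, 0], [0, 0, 0]], rotation=[[0, 0, 0], [0, 0, 0], [0, 0, 0], [0, 0, 0], [0, 0, 0], [0, 0, 0], [0, 0, 0], [0, 0, 0], [0, 0, 0], [0, 0, 0], [0, 0, 0], [0, 0, 0]])

```text
time: 26.85
tool_pos: [0.4443, -0.353, 0.1624]
tcp_rot: [0.18, -3.134, 0.001]
wrist_force: [-0.2, 0.2, -0.2]
width: 0.6
grip_force: 0.0
```

```bash
python3 - <<'E'
from bin import *
print(read_state()["tool_pos"])
t=shot("top","t6.png")
edges(t,np.r_[.673,-.1458,np.radians(7)],"bin")
edges(t,np.r_[.6793,-.0345,np.radians(6.9)],"na")
edges(t,np.r_[.6793-.11*.12,-.0345+.11*.9927,np.radians(6.9)],"nb")
E
```

```text
[ 0.44426505 -0.35299207  0.16236914]
bin [ 0.673  -0.1458] 7.0 dyaw b,r,l [-0.19 -0.09 -0.18] off mm [ 0.34 -0.5   0.96] sd [0.27 0.32 0.48]
bin [ 0.6733 -0.1453] 6.86 dyaw b,r,l [-0.04  0.13  0.4 ] off mm [ 0.03 -0.01  0.53] sd [0.27 0.33 0.46]
bin [ 0.6733 -0.1452] 6.9 dyaw b,r,l [-0.06 -0.06  0.27] off mm [-0.01  0.01  0.51] sd [0.24 0.36 0.41]
na [ 0.6793 -0.0345] 6.9 dyaw b,r,l [-0.07  0.3   0.08] off mm [ 0.   -0.03  0.35] sd [0.27 0.46 0.4 ]
na [ 0.6793 -0.0345] 7.01 dyaw b,r,l [-0.2   0.22  0.43] off mm [0.   0.02 0.45] sd [0.28 0.39 0.32]
na [ 0.6793 -0.0345] 7.02 dyaw b,r,l [-0.19  0.11  0.05] off mm [0.02 0.   0.22] sd [0.27 0.34 0.2 ]
nb [0.6661 0.0747] 6.9 dyaw b,r,l [-0.45 -0.14 -0.42] off mm [-0.02 -0.07  0.26] sd [0.35 0.33 0.39]
nb [0.6661 0.0748] 6.6 dyaw b,r,l [-0.16 -0.   -0.03] off mm [0.02 0.16 0.14] sd [0.36 0.4  0.24]
nb [0.6661 0.0746] 6.52 dyaw b,r,l [-0.13  0.36  0.38] off mm [-0.   -0.13  0.42] sd [0.37 0.43 0.34]
```

```bash
python3 - <<'E'
from h import *
go([.5766,-.157,.012],6.9)
E
```

```text
at [ 0.4457 -0.3509  0.1623] turn [ 0.01 -0.01 -0.05] shift [-3.07  3.54  3.01]
```

Call:
apply_moves(fingers=[0.6, 0.6, 0.6, 0.6, 0.6, 0.6, 0.6, 0.6, 0.6, 0.6, 0.6, 0.6], travel=[[-0.61, 0.71, 0], [-0.61, 0.71, 0], [-0.61, 0.71, 0], [-0.61, 0.71, 0], [-0.61, 0.7, 0], [0, 0, 0], [0, 0, 0.8], [0, 0, 0.7], [0, 0, 0.5], [0, 0, 0.4], [0, 0, 0], [0, 0, 0]], rotation=[[0, 0, -0.05], [0, 0, 0], [0, 0, 0], [0, 0, 0], [0, 0, 0], [0, 0, 0], [0, 0, 0], [0, 0, 0], [0, 0, 0], [0, 0, 0], [0, 0, 0], [0, 0, 0]])

```text
time: 28.1
tool_pos: [0.5763, -0.1538, 0.0422]
tcp_rot: [0.198, -3.133, -0.003]
wrist_force: [0.3, -0.4, 1.2]
width: 0.602
grip_force: 0.0
```

```bash
python3 - <<'E'
from h import *
go([.6256,-.1511,.012],6.9)
E
```

```text
at [ 0.5763 -0.1538  0.0422] turn [ 0.02 -0.02  0.06] shift [-0.98 -0.06  0.6 ]
```

Call:
apply_moves(fingers=[0.6, 0.6, 0.6, 0.6, 0.6, 0.6, 0.6, 0.6], travel=[[0, -0.06, 0.3], [0, 0, 0.25], [0, 0, 0.04], [0, 0, 0], [-0.2, 0, 0], [-0.2, 0, 0], [-0.08, 0, 0], [0, 0, 0]], rotation=[[0, 0, 0.06], [0, 0, 0], [0, 0, 0], [0, 0, 0], [0, 0, 0], [0, 0, 0], [0, 0, 0], [0, 0, 0]])

```text
time: 28.9
tool_pos: [0.6026, -0.1543, 0.0134]
tcp_rot: [0.189, -3.136, -0.001]
wrist_force: [-0.9, -0.1, 0.9]
width: 0.601
grip_force: 0.0
```

```bash
python3 - <<'E'
from h import *
print(read_state()["wrist_force"])
go([.6256,-.1511,.012],6.9)
E
```

```text
[-0.8812043  -0.08949379  0.91498827]
at [ 0.6026 -0.1543  0.0134] turn [ 0.01 -0.   -0.  ] shift [-0.46  0.01  0.03]
```

Call:
apply_moves(fingers=[0.6, 0.6, 0.6, 0.6, 0.6, 0.6, 0.6, 0.6, 0.6, 0.6], travel=[[-0.05, 0, 0], [-0.05, 0, 0], [-0.05, 0, 0], [-0.05, 0, 0], [-0.05, 0, 0], [-0.05, 0, 0], [-0.05, 0, 0], [-0.05, 0, 0], [-0.03, 0, 0], [0, 0, 0]], rotation=[[0, 0, 0], [0, 0, 0], [0, 0, 0], [0, 0, 0], [0, 0, 0], [0, 0, 0], [0, 0, 0], [0, 0, 0], [0, 0, 0], [0, 0, 0]])

```text
time: 29.9
tool_pos: [0.6229, -0.1517, 0.0126]
tcp_rot: [0.188, -3.135, -0.002]
wrist_force: [-1.2, -0.8, 0.4]
width: 0.604
grip_force: 0.5
```

```bash
python3 - <<'E'
from h import *
print(read_state()["wrist_force"])
go([.6256,-.1511,.012],6.9)
E
```

```text
[-1.21199014 -0.84284637  0.38301751]
at [ 0.6229 -0.1517  0.0126] turn [ 0.01 -0.01 -0.01] shift [-0.06  0.01  0.01]
```

Call:
apply_moves(fingers=[0.6, 0.6, 0.6, 0.6], travel=[[-0.03, 0, 0], [-0.02, 0, 0], [0, 0, 0], [0, 0, 0]], rotation=[[0, 0, 0], [0, 0, 0], [0, 0, 0], [0, 0, 0]])

```text
time: 30.3
tool_pos: [0.625, -0.1514, 0.0126]
tcp_rot: [0.187, -3.135, -0.002]
wrist_force: [-0.5, -0.3, -1.1]
width: 0.601
grip_force: 0.5
```

Call:
apply_moves(fingers=[0.6, 0.6, 0.6, 0.6, 0.6, 0.6, 0.6, 0.6, 0.6, 0.6, 0.6, 0.6], travel=[[0.2, 0, 0], [0.5, 0, 0], [0, 0, -0.6], [0, 0, -0.8], [0, 0, -0.8], [0, 0, -0.8], [0.6, -0.7, 0], [0.6, -0.7, 0], [0.6, -0.7, 0], [0.6, -0.7, 0], [0.6, -0.7, 0], [0, 0, 0]], rotation=[[0, 0, 0], [0, 0, 0], [0, 0, 0], [0, 0, 0], [0, 0, 0], [0, 0, 0], [0, 0, 0], [0, 0, 0], [0, 0, 0], [0, 0, 0], [0, 0, 0], [0, 0, 0]])

```text
time: 31.5
tool_pos: [0.4591, -0.3517, 0.1632]
tcp_rot: [0.179, -3.135, 0.002]
wrist_force: [0.7, -0.3, 0.6]
width: 0.598
grip_force: 0.0
```

```bash
python3 - <<'E'
from bin import *
print(read_state()["tool_pos"])
t=shot("top","t7.png")
edges(t,np.r_[.6925,-.1436,np.radians(6.8)],"bin")
edges(t,np.r_[.6793,-.0345,np.radians(6.9)],"na")
s=read_camera("side")
a=np.vstack([cv2.resize(t["image"][85:225,215:455],None,fx=2.2,fy=2.2),cv2.resize(s["image"][120:250,150:390],None,fx=2.2,fy=2.2)])
cv2.imwrite("pics/t7c.png",a[:,:,::-1]);print(a.shape)
E
```

```text
[ 0.45911577 -0.35172962  0.16320364]
bin [ 0.6925 -0.1436] 6.8 dyaw b,r,l [0.09 0.26 0.03] off mm [-0.84 -0.53  0.96] sd [0.44 0.35 0.31]
bin [ 0.6916 -0.1432] 6.97 dyaw b,r,l [ 0.04 -0.07 -0.31] off mm [ 0.01 -0.1   0.54] sd [0.4  0.46 0.48]
bin [ 0.6916 -0.1431] 6.96 dyaw b,r,l [ 0.12  0.07 -0.18] off mm [0.01 0.02 0.51] sd [0.41 0.41 0.55]
na [ 0.6793 -0.0345] 6.9 dyaw b,r,l [-0.06  0.3   0.1 ] off mm [ 0.02 -0.04  0.35] sd [0.25 0.46 0.41]
na [ 0.6793 -0.0345] 7.02 dyaw b,r,l [-0.23  0.23  0.31] off mm [-0.01  0.04  0.42] sd [0.28 0.4  0.31]
na [ 0.6793 -0.0345] 7.02 dyaw b,r,l [-0.19 -0.07 -0.01] off mm [0.01 0.04 0.21] sd [0.26 0.31 0.33]
(594, 528, 3)
```

View pics/t7c.png

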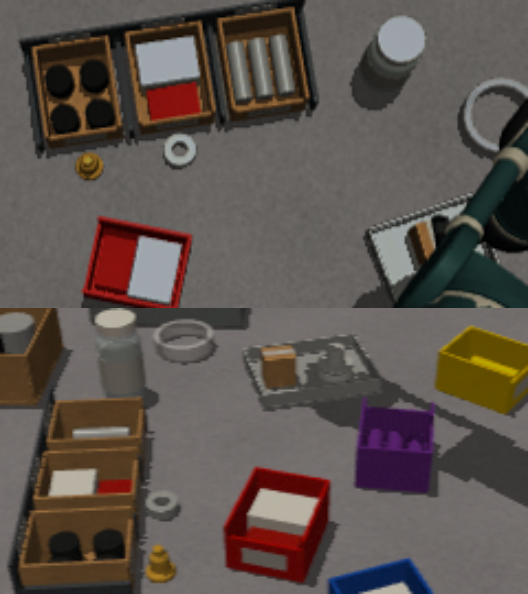

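The bin sits within 1 mm and 0.2° of home, in line with its neighbours (crop 265,60). The carton and pulley stand in the tray (280,365), (335,358), and the arm is clear.

```bash
python3 -c "
from workcell import *
print(finish_job())"
```

```text
the job is handed in; nothing more can be done
None
```

The carton and pulley stand upright side by side in the tray, the bin was pushed along the bench to within about 1 mm of home in the empty bay, and the job was handed in at about 32 s; no verdict was returned.

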